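# Lock a guide roller with a push nut

## Task

On the lapping machine's roller yoke one of the two rollers still lacks its push nut. Take the flanged push nut from the parts tray and press it, flange down, straight down that roller's plain shaft until its teeth hold it tight on the spring washer, so that the washer stays squeezed to about half its travel; do not squash the washer flat. Let go of the nut and leave everything else where it is.

Things in the scene. Friction and masses are not known exactly. Their poses are not given: they have to be found in the camera images.
- nut: Loose steel push nut, about 160 g: round flange 42 mm across, 4 mm thick at the bottom, then a round barrel 30 mm across, 26 mm high in all (grip the barrel above the flange). Bore 18.4 mm; inside it, 6 to 18 mm above the underside, rows of spring teeth stand in to a 15 mm circle. Origin: centre of the underside, z up along the bore. It starts flange down in the tray; its mass varies a little.
- post: The fixed roller that lacks its nut, on either end of the yoke: roller 54 mm across, 24 mm high (origin: centre of its underside, z up along the shaft), with an upright plain steel shaft 16 mm across that ends 68 mm above the origin; its last 10 mm taper to 12 mm across at the tip.
- shaft_tip (a point): Centre of the bare shaft's tip, 38 mm above the unloaded washer's top. Sliding the nut takes a steady push that differs from nut to nut, about 5 to 12 N (it builds up as the teeth spread over the taper). With all teeth past the taper it stays steady until the flange meets the washer, then rises by 5 N per mm. Let go, the teeth hold the nut where it was left.
- washer: Spring washer on the bare shaft: steel disc 44 mm across, 3 mm thick; origin: centre of its underside, 27 mm above the post's origin unloaded. It yields straight down by 5 N per mm and is flat at 3 mm. Tight: the flange sits on it and, let go, keeps squeezing it with at least 3 N (aim at half its travel, about 7 N); over 13 N from the nut at any moment spoils it. Do not push it with the fingers.
- post_done: The other fixed roller, whose nut (like the loose one) and washer are already fitted; the shaft's tip is 68 mm above its origin. Leave it alone. The two shafts are 136 mm apart.
- yoke: Fixed dark C-shaped arm that carries the two rollers, its top 30 mm above its origin, the rollers at y = +68 and -68 mm in its frame; its clamp lies up to 150 mm along its +x, up to 70 mm high.
- tray: Fixed shallow grey tray, 120 mm (x) by 190 mm (y), wall 12 mm high, floor 3 mm thick; origin at the centre of its underside.
- spacer: Loose plain steel tube, 30 mm across, 34 mm high, without flange or teeth, upright in the tray; origin at the centre of its underside. Not wanted: leave it.
- wrench: Loose steel wrench, 150 mm long, lying on the machine top; leave it.
- bottle: Loose closed white bottle, 48 mm across, 110 mm high, standing on the machine top; leave it.
Not all that is in view belongs to the job. What is shaped like the nut but red, turquoise or yellow is not meant.

How it is judged:
By the outcome, as a careful person would: the job done as asked, in the order asked, and still so for the second after the job is handed in, with the robot touching nothing.
It also fails if it takes over 64 s, if anything falls off the work surface, if the arm or the gripper's body presses on something with over 40 N, if the wrist force passes 120 N, or if a joint passes its speed limit or range.

## Robot

A 7-joint arm with a two-finger parallel gripper is mounted at the origin on the work surface. World frame = base frame: x ahead of the robot, y to its left, z up, the work surface at z = 0. Lengths are in m, angles in rad, forces in N, time in s.
With the tool pointing down it reaches from about 0.425 to 0.925 m from the base axis. Payload 6.8 kg.
Tool frame: the origin (TCP) lies on the centre line of the jaws, within the pads' length; the fingertips stand 19 mm ahead of it and the grasp point (between the pads) is the TCP (tcp_to_tips is the distance from the TCP to the fingertips, in m); x points along the fingers, y is the direction in which the jaws open and shut, and the axes are right-handed (so a half turn about x gives the same grasp; the last joint's range is limited). The gripper opens to 85 mm and grips with 20 to 120 N. Pads are 22 mm wide; open, the fingers measure 114 mm over their backs; the gripper's body (76 mm by 85 mm) begins 54 mm behind the grasp point. The pads swing forward as they close: fully open they stand 13 mm farther back than shut.
Start: joints at [-1.224, 0.477, 0.022, 1.555, -0.011, 1.109, -0.083], TCP at [0.297, 0.606, 0.25] pointing down, gripper open.
Joint ranges: [-2.96, 2.96], [-0.34, 2.1], [-1.41, 1.46], [0.24, 2.44], [-1.37, 4.51], [0.17, 1.92], [-2.96, 2.96]. Speed limits (rad/s): [2.39, 2.39, 3.14, 3.14, 3.14, 3.14, 3.14].

## Interface

Orientations are given as a unit quaternion [w, x, y, z].
In Python, from station import get_obs, read_camera, hand_in, spot_in, cut_out, tcp_to_tips gives the robot as it stands.
- The arm moves only by the shell command python3 -m jog 'ROWS' [FORCE]. ROWS is JSON, a list of rows, each an object of numbers: "gripper": the closure, from 0 (fully open) to 1 (shut); "dx", "dy", "dz": the shift along the world's x, y, z in m; "rx", "ry", "rz": the turn, a rotation vector about the world's x, y, z in degrees. In form: [{"gripper": .., "dx": .., "dy": .., "dz": .., "rx": .., "ry": .., "rz": ..}, ...]. A call has 1 to 10 rows; each row is the pose to reach, as a shift and turn from the pose commanded when the call began; what a row does not reach only later rows make up. A row lasts 1/10 s, in which the tool goes at most 50 mm and 8.59 degrees, less where a joint would pass 70% of its speed; a pose out of reach is approached as far as the arm can. A call with a gripper value outside its range is refused whole. The fingers move at their own pace and stop on an object; FORCE is the grip in N (left out, the last holds). Time passes only in rows, so rows that repeat a pose let the fingers close. It gives the time, the measured TCP pose, the force and the opening at its end, in the units of the state.
- get_obs(): the state, without advancing time (a new reading comes with each control period).
- read_camera(name): name is "scene" or "top"; returns a dict with "pixels" (400x640x3 uint8, blue, green, red), "range_z" (400x640 float32, m along the optical axis (not along the pixel's ray), 0 where there is no reading), "camera_matrix" (3x3 intrinsics, pixels), "D" ([k1, k2, p1, p2, k3] as OpenCV has them; the pictures are not rectified), "cam_to_world" (4x4, takes a point from camera to world coordinates). Camera axes: x right, y down, z forward; pixel columns grow to the right and rows downward; lengths in m; the calibration is good to about 2 mm. A picture is of the moment at which its call begins.
- hand_in(): hands the job in, once; it reports no verdict.
Trained networks look in the newest picture that a camera, given by its name, has taken for a name from the list of things; names that differ only in an ending like _2 or _b are one class to them, and where a whole thing is asked for, a point or a joint stands for the part that bears it (a point fixed in the world has none). Each returns a list of dicts, best first, with "conf" (0 to 1); they miss things now and then, are a little off and sometimes report something else, mostly with a low value. They report only what shows in the picture. A call takes as long as a camera call. They do not tell look-alikes from the thing itself.
- spot_in(camera, label): "box" ([centre column, centre row, width, height] in pixels, round what is visible of it).
- cut_out(camera, label): "mask" (400x640 bool, what is visible of it) and "box" ([centre column, centre row, width, height] in pixels, round what is visible of it).
The state is a dict: "t": time; "q": joint angles; "joint_vel": joint speeds; "joint_torque": joint torques, N m; "eef_pos": TCP position; "tool_rot": TCP orientation; "contact_force": force on the tool from outside, world axes, zero at the start; "torque": the same for the moment, N m; "gripper_width": opening from 0.0 (shut) to 1.0 (fully open).
Only numpy, scipy, OpenCV 4.12 (cv2) and the standard library are available. Lean on these libraries where they do the work, as an engineer would, in place of code of your own. Each camera call takes 0.05 s, during which the arm holds its last target. There are 200 camera calls.

## Working session

There is one attempt and no reset: what is moved stays moved. The work goes in short steps, Python scripts to look and compute and a shell command to move; the robot and the scene stay as the last step left them, time stands still between calls to the robot, and variables do not carry over. Pictures are saved under pics/ and viewed, about 8 in all and at most 12, crops included, and the job is handed in when it is done.

```bash
mkdir -p pics
cat > h.py <<'E'
import numpy as np, cv2
from station import *
def cloud(c):
    K,D=np.array(c["camera_matrix"],float),np.array(c["D"],float)
    v,u=np.mgrid[0:400,0:640]
    n=cv2.undistortPoints(np.stack([u.ravel(),v.ravel()],1).astype(np.float64)[:,None],K,D)[:,0].reshape(400,640,2)
    z=c["range_z"]; P=np.dstack([n[...,0]*z,n[...,1]*z,z])
    T=np.array(c["cam_to_world"]); W=P@T[:3,:3].T+T[:3,3]; W[z==0]=np.nan
    return W
E
python3 - <<'E'
from h import *
print(get_obs(), tcp_to_tips)
for n in("top","scene"):
    c=read_camera(n); cv2.imwrite(f"pics/{n}0.png",c["pixels"]); W=cloud(c)
    print(n,np.round(c["cam_to_world"],3).tolist())
    for l in("nut","post","shaft_tip","washer","post_done","yoke","tray","spacer"):
        for d in cut_out(n,l)[:5]:
            p=W[d["mask"]]; p=p[~np.isnan(p[:,0])]
            if len(p): print(l,round(d["conf"],2),np.round(d["box"]).astype(int),np.round(np.median(p,0),3),np.round(np.percentile(p[:,2],98),3))
E
```

```text
{'t': 0.0, 'q': array([-1.22408857,  0.4778062 ,  0.02232762,  1.5564708 , -0.01150038,
        1.10929778, -0.08313095]), 'joint_vel': array([-0.00015607, -0.00030194,  0.00142015,  0.00156336, -0.00114496,
        0.00111855,  0.00105794]), 'joint_torque': array([-7.27586357e-04, -5.96447110e+01,  1.60752274e+00, -2.81181407e+01,
        1.24640384e-02,  9.55233991e-03, -3.04196715e-05]), 'eef_pos': array([0.29627614, 0.60587024, 0.24931319]), 'tool_rot': array([ 0.68880034,  0.15876849,  0.68900383, -0.16006368]), 'contact_force': array([-0.75396321,  0.36584913, -0.46679257]), 'torque': array([ 0.01151487, -0.00814094, -0.03890443]), 'gripper_width': 1.0004224661538585} 0.019
top [[0.027, -0.998, 0.051, 0.52], [-0.999, -0.028, -0.017, 0.042], [0.019, -0.051, -0.999, 1.414], [0.0, 0.0, 0.0, 1.0]]
nut 0.67 [407 214  12   9] [ 0.542 -0.265  0.017] 0.033
nut 0.55 [440 218   2   6] [ 0.541 -0.374  0.021] 0.029
nut 0.54 [442 243  11  14] [ 0.459 -0.39   0.014] 0.03
nut 0.45 [399 256  16  11] [ 0.417 -0.25   0.012] 0.03
post 0.73 [281 228  15  21] [0.493 0.126 0.065] 0.106
shaft_tip 0.7
[... 481 characters left out ...]
0.54  -0.389  0.011] 0.027
nut 0.75 [204 240  11  12] [ 0.421 -0.256  0.016] 0.027
nut 0.49 [228 269  17  15] [ 0.548 -0.272  0.017] 0.031
nut 0.47 [350 161  22  23] [0.53  0.249 0.064] 0.104
nut 0.46 [173 274  16  16] [ 0.464 -0.395  0.014] 0.028
post 0.85 [316 175  23  22] [0.497 0.119 0.061] 0.103
shaft_tip 0.56 [317 174  18  22] [0.498 0.119 0.062] 0.103
washer 0.53 [315 176  20  20] [0.498 0.118 0.063] 0.103
washer 0.39 [316 179  12   8] [0.498 0.119 0.067] 0.071
post_done 0.81 [350 162  19  24] [0.529 0.249 0.064] 0.104
yoke 0.73 [332 185  54  31] [0.558 0.161 0.036] 0.066
tray 0.6 [244 263  79  57] [ 0.563 -0.229  0.004] 0.013
spacer 0.48 [255 250  10  15] [ 0.564 -0.183  0.028] 0.039
```

Run:
```python
import cv2,numpy as np
a=cv2.imread("pics/top0.png")[170:270,210:470]; b=cv2.imread("pics/scene0.png")[130:330,140:400]
A=cv2.resize(a,None,fx=3,fy=3,interpolation=3); B=cv2.resize(b,None,fx=3,fy=3,interpolation=3)
cv2.imwrite("pics/a.png",A);cv2.imwrite("pics/b.png",B)
```

```text
(no output)
```

View pics/a.png

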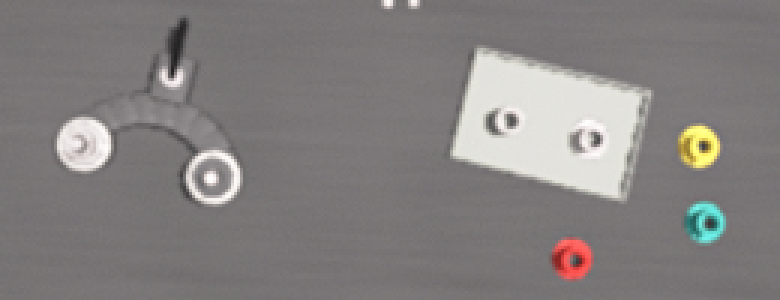

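View pics/b.png

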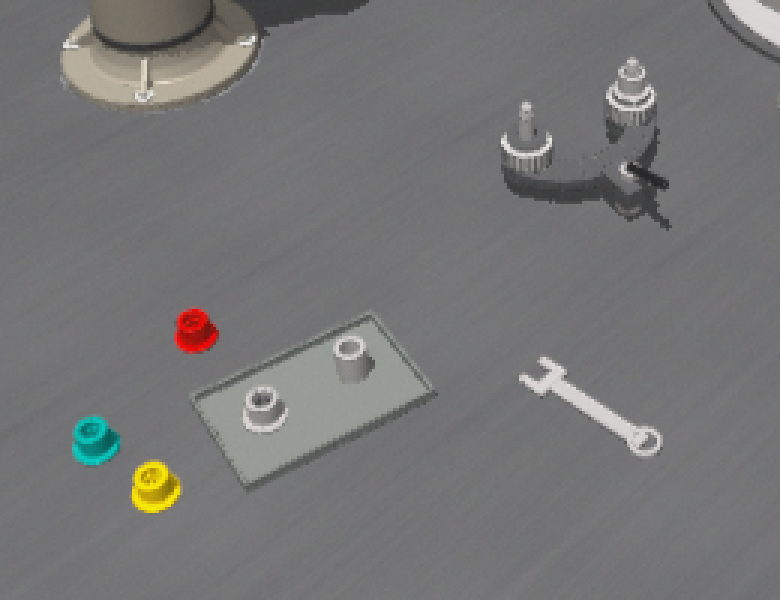

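Candidates: nut-like with flange in the tray at scene (228,269)/top (407,214); spacer, no flange, scene (255,250)/top (378,210); red (204,240), turquoise (173,274) and yellow (191,294) in scene; fitted nut (350,161). The flanged grey one in the tray at scene (228,269) is the nut. The bare shaft is at scene (316,175)/top (281,228). I'll fit profiles to the depth and check a close crop.

```bash
cat >> h.py <<'E'
from scipy.optimize import least_squares
NUT=[(0.021,0),(0.021,.004),(.015,.004),(.015,.026),(.0092,.026),(.0092,.018),(.0075,.018),(.0075,.006),(.0092,.006),(.0092,0)]
POST=[(.027,0),(.027,.024),(.022,.024),(.022,.030),(.008,.030),(.008,.058),(.006,.068),(0,.068)]
SPC=[(.015,0),(.015,.034),(.011,.034),(.011,0)]
def dist(p,prof):
    r=np.stack([np.hypot(p[:,0],p[:,1]),p[:,2]],1); best=np.full(len(r),9.)
    for a,b in zip(np.array(prof[:-1]),np.array(prof[1:])):
        d=b-a; t=np.clip((r-a)@d/(d@d),0,1); best=np.minimum(best,np.hypot(*(r-a-t[:,None]*d).T))
    return best
def fit(W,prof,x0,rad,zlo,zhi=1,fixz=None):
    P=W.reshape(-1,3); P=P[~np.isnan(P[:,0])]; x0=np.array(x0,float)
    for k in range(3):
        s=P[(np.hypot(P[:,0]-x0[0],P[:,1]-x0[1])<rad)&(P[:,2]>zlo)&(P[:,2]<zhi)]
        f=lambda x:dist(s-(x if fixz is None else np.r_[x[:2],fixz]),prof)
        r=least_squares(f,x0,loss="soft_l1",f_scale=.0015,diff_step=1e-3); x0=r.x
        if fixz is not None:x0[2]=fixz
    return x0,len(s),np.sqrt(np.mean(f(x0)**2))
E
python3 - <<'E'
from h import *
for n in("top","scene"):
    c=read_camera(n); W=cloud(c)
    P=W.reshape(-1,3)
    for nm,x in(("table",(.3,-.1)),("trayfloor",(.5465,-.225))):
        s=P[np.hypot(P[:,0]-x[0],P[:,1]-x[1])<.02]; print(n,nm,np.nanmedian(s,0).round(4))
    for nm,pr,x0,zlo in(("nut",NUT,(.546,-.268,.003),.008),("post",POST,(.495,.124,.036),.045),("spacer",SPC,(.564,-.183,.003),.010)):
        x,k,e=fit(W,pr,x0,.035,zlo); print(n,nm,(x*1000).round(1),k,(e*1e3).round(2))
    # post_done tip
    s=P[(np.hypot(P[:,0]-.526,P[:,1]-.252)<.02)&(P[:,2]>.094)];print("done tip",s.mean(0),len(s), s[:,2].max())
    s=P[(np.hypot(P[:,0]-.495,P[:,1]-.124)<.02)&(P[:,2]>.094)];print("tip",s.mean(0),len(s), s[:,2].max())
b=c["pixels"][245:300,200:270]; cv2.imwrite("pics/c.png",cv2.resize(b,None,fx=8,fy=8,interpolation=3))
E
```

```text
top table [ 0.2994 -0.0993  0.0014]
top trayfloor [ 0.5468 -0.2248  0.005 ]
top nut [ 544.7 -268.7    6.6] 111 4.3
top post [492.3 128.4  37.1] 249 2.19
top spacer [ 558.8 -179.3   10.8] 70 3.27
done tip [0.52187846 0.259751   0.10089621] 28 0.1100581462415473
tip [0.49307489 0.12744387 0.1025387 ] 24 0.11202924532958858
scene table [ 0.2993 -0.1    -0.0004]
scene trayfloor [ 0.5465 -0.2255  0.0028]
scene nut [ 546.2 -270.9    5. ] 140 2.03
scene post [490.9 126.4  36.6] 244 2.02
scene spacer [ 559.5 -181.     6.3] 134 1.36
done tip [0.52505494 0.25433361 0.10023514] 24 0.11009818719246889
tip [0.49335327 0.12415598 0.10093323] 22 0.10657881358999488
```

View pics/c.png

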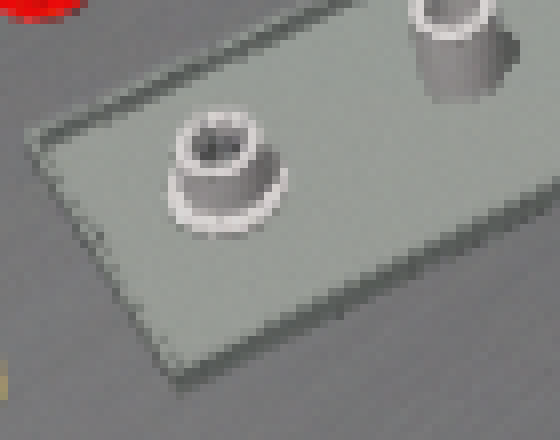

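Crop shows the grey flanged, hollow nut (scene ≈ (228,268)), with the flangeless spacer to its upper right: choice confirmed. Fits agree: nut ≈ (0.5455, −0.270), post ≈ (0.492, 0.127).

```bash
T='{"gripper":0.35,"dx":0.3,"dy":-0.43,"dz":0}'; python3 -m jog '[{"gripper":0.35,"dx":0.15,"dy":-0.21,"dz":0},{"gripper":0.35,"dx":0.3,"dy":-0.43,"dz":0},{"gripper":0.35,"dx":0.3,"dy":-0.43,"dz":0},{"gripper":0.35,"dx":0.3,"dy":-0.43,"dz":0},{"gripper":0.35,"dx":0.3,"dy":-0.43,"dz":0},{"gripper":0.35,"dx":0.3,"dy":-0.43,"dz":0},{"gripper":0.35,"dx":0.3,"dy":-0.43,"dz":0},{"gripper":0.35,"dx":0.3,"dy":-0.43,"dz":0},{"gripper":0.35,"dx":0.3,"dy":-0.43,"dz":0},{"gripper":0.35,"dx":0.3,"dy":-0.43,"dz":0}]' 60
```

```text
$[0]: bad value
```

```bash
python3 -m jog '[{"gripper":0.35,"dx":0.03,"dy":-0.04,"dz":0.0}]' 60;  ls; python3 -m jog --help | head -20
```

```text
h.py
pics$[0]: bad value
invalid input: not JSON, or not a number
```

```bash
python3 -m jog '[{"gripper":0.35,"dx":0.03,"dy":-0.04,"dz":0.0,"rx":0.0,"ry":0.0,"rz":0.0}]' 60
```

```text
t: 1.1
eef_pos: [0.3199, 0.5719, 0.2499]
tool_rot: [0.688, 0.156, 0.691, -0.154]
contact_force: [0.7, 0.7, -0.3]
gripper_width: 0.858
```

```bash
python3 -m jog '[{"gripper":0.35,"dx":0.27,"dy":-0.4,"dz":0,"rx":0,"ry":0,"rz":0},{"gripper":0.35,"dx":0.27,"dy":-0.4,"dz":0,"rx":0,"ry":0,"rz":0},{"gripper":0.35,"dx":0.27,"dy":-0.4,"dz":0,"rx":0,"ry":0,"rz":0},{"gripper":0.35,"dx":0.27,"dy":-0.4,"dz":0,"rx":0,"ry":0,"rz":0},{"gripper":0.35,"dx":0.27,"dy":-0.4,"dz":0,"rx":0,"ry":0,"rz":0},{"gripper":0.35,"dx":0.27,"dy":-0.4,"dz":0,"rx":0,"ry":0,"rz":0},{"gripper":0.35,"dx":0.27,"dy":-0.4,"dz":0,"rx":0,"ry":0,"rz":0},{"gripper":0.35,"dx":0.27,"dy":-0.4,"dz":0,"rx":0,"ry":0,"rz":0},{"gripper":0.35,"dx":0.27,"dy":-0.4,"dz":0,"rx":0,"ry":0,"rz":0},{"gripper":0.35,"dx":0.27,"dy":-0.4,"dz":0,"rx":0,"ry":0,"rz":0}]' 60
```

```text
t: 2.1
eef_pos: [0.5984, 0.1619, 0.2507]
tool_rot: [0.689, 0.16, 0.688, -0.161]
contact_force: [-0.3, -0.1, 0.1]
gripper_width: 0.649
```

```bash
python3 -m jog '[{"gripper":0.35,"dx":-0.053,"dy":-0.432,"dz":-0.13,"rx":0,"ry":0,"rz":0},{"gripper":0.35,"dx":-0.053,"dy":-0.432,"dz":-0.13,"rx":0,"ry":0,"rz":0},{"gripper":0.35,"dx":-0.053,"dy":-0.432,"dz":-0.13,"rx":0,"ry":0,"rz":0},{"gripper":0.35,"dx":-0.053,"dy":-0.432,"dz":-0.13,"rx":0,"ry":0,"rz":0},{"gripper":0.35,"dx":-0.053,"dy":-0.432,"dz":-0.13,"rx":0,"ry":0,"rz":0},{"gripper":0.35,"dx":-0.053,"dy":-0.432,"dz":-0.13,"rx":0,"ry":0,"rz":0},{"gripper":0.35,"dx":-0.053,"dy":-0.432,"dz":-0.13,"rx":0,"ry":0,"rz":0},{"gripper":0.35,"dx":-0.053,"dy":-0.432,"dz":-0.13,"rx":0,"ry":0,"rz":0},{"gripper":0.35,"dx":-0.053,"dy":-0.432,"dz":-0.13,"rx":0,"ry":0,"rz":0},{"gripper":0.35,"dx":-0.053,"dy":-0.432,"dz":-0.13,"rx":0,"ry":0,"rz":0}]' 60
python3 - <<'E'
from h import *
o=get_obs();print(o["eef_pos"],o["q"])
c=read_camera("scene");b=c["pixels"][190:310,150:310]; cv2.imwrite("pics/d.png",cv2.resize(b,None,fx=5,fy=5,interpolation=3))
E
```

```text
t: 3.1
eef_pos: [0.5398, -0.2737, 0.1191]
tool_rot: [0.687, 0.161, 0.689, -0.164]
contact_force: [-0.4, -0.2, 0.3]
gripper_width: 0.647
[ 0.53983753 -0.27366836  0.11906482] [ 0.16564815  0.5253348   0.26390464  1.85084474 -0.17865134  0.78983414
  1.62774512]
```

View pics/d.png

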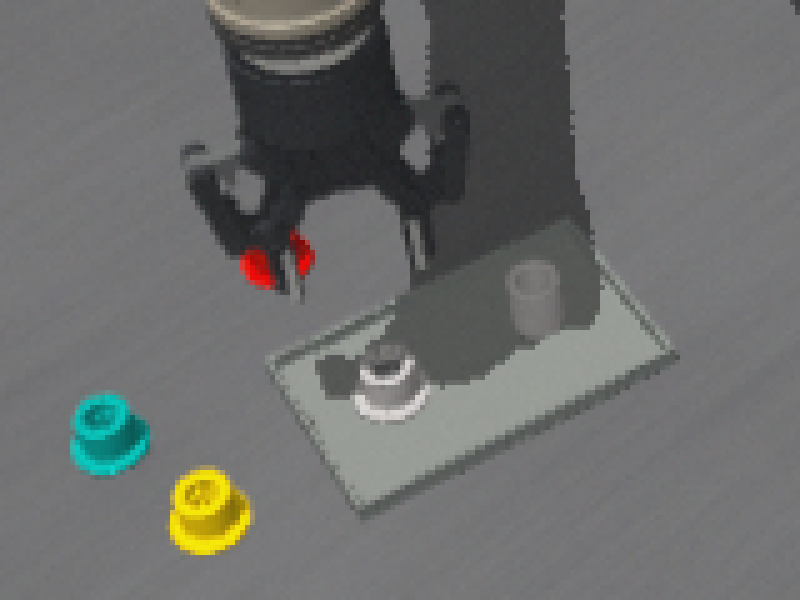

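Gripper hangs clear above the nut (nut in crop at (390,385)), jaws straddling along the tray; the tray walls look clear of the fingers.

```bash
python3 -m jog '[{"gripper":0.35,"dx":0.003,"dy":0.0,"dz":-0.04,"rx":0,"ry":0,"rz":0},{"gripper":0.35,"dx":0.003,"dy":0.0,"dz":-0.06,"rx":0,"ry":0,"rz":0},{"gripper":0.35,"dx":0.003,"dy":0.0,"dz":-0.075,"rx":0,"ry":0,"rz":0},{"gripper":0.35,"dx":0.003,"dy":0.0,"dz":-0.075,"rx":0,"ry":0,"rz":0},{"gripper":0.35,"dx":0.003,"dy":0.0,"dz":-0.075,"rx":0,"ry":0,"rz":0},{"gripper":0.35,"dx":0.003,"dy":0.0,"dz":-0.075,"rx":0,"ry":0,"rz":0}]' 60
python3 - <<'E'
from h import *
for i in range(3):
  read_camera("scene");print(get_obs()["eef_pos"].round(4))
E
```

```text
t: 3.75
eef_pos: [0.5476, -0.2657, 0.0467]
tool_rot: [0.69, 0.159, 0.688, -0.159]
contact_force: [0.0, -0.5, 0.4]
gripper_width: 0.648
[ 0.5475 -0.2658  0.0467]
[ 0.5473 -0.2658  0.0466]
[ 0.5472 -0.2658  0.0464]
```

```bash
python3 -m jog '[{"gripper":0.35,"dx":-0.002,"dy":-0.004,"dz":-0.005,"rx":0,"ry":0,"rz":0},{"gripper":0.35,"dx":-0.002,"dy":-0.004,"dz":-0.01,"rx":0,"ry":0,"rz":0},{"gripper":0.35,"dx":-0.002,"dy":-0.004,"dz":-0.015,"rx":0,"ry":0,"rz":0},{"gripper":0.35,"dx":-0.002,"dy":-0.004,"dz":-0.015,"rx":0,"ry":0,"rz":0},{"gripper":0.35,"dx":-0.002,"dy":-0.004,"dz":-0.015,"rx":0,"ry":0,"rz":0}]' 40
python3 -m jog '[{"gripper":0.8,"dx":0,"dy":0,"dz":0,"rx":0,"ry":0,"rz":0},{"gripper":0.8,"dx":0,"dy":0,"dz":0,"rx":0,"ry":0,"rz":0},{"gripper":0.8,"dx":0,"dy":0,"dz":0,"rx":0,"ry":0,"rz":0},{"gripper":0.8,"dx":0,"dy":0,"dz":0,"rx":0,"ry":0,"rz":0},{"gripper":0.8,"dx":0,"dy":0,"dz":0,"rx":0,"ry":0,"rz":0},{"gripper":0.8,"dx":0,"dy":0,"dz":0,"rx":0,"ry":0,"rz":0},{"gripper":0.8,"dx":0,"dy":0,"dz":0,"rx":0,"ry":0,"rz":0}]' 40
```

```text
t: 4.4
eef_pos: [0.5443, -0.2695, 0.0299]
tool_rot: [0.689, 0.159, 0.689, -0.159]
contact_force: [-0.2, -0.4, 0.4]
gripper_width: 0.65
t: 5.1
eef_pos: [0.5447, -0.2697, 0.0307]
tool_rot: [0.689, 0.159, 0.689, -0.159]
contact_force: [-1.4, 0.9, 5.8]
gripper_width: 0.326
```

```bash
python3 -m jog '[{"gripper":0.8,"dx":0,"dy":0,"dz":0.005,"rx":0,"ry":0,"rz":0},{"gripper":0.8,"dx":0,"dy":0,"dz":0.015,"rx":0,"ry":0,"rz":0},{"gripper":0.8,"dx":0,"dy":0,"dz":0.05,"rx":0,"ry":0,"rz":0},{"gripper":0.8,"dx":0,"dy":0,"dz":0.1,"rx":0,"ry":0,"rz":0},{"gripper":0.8,"dx":0,"dy":0,"dz":0.13,"rx":0,"ry":0,"rz":0},{"gripper":0.8,"dx":0,"dy":0,"dz":0.13,"rx":0,"ry":0,"rz":0},{"gripper":0.8,"dx":0,"dy":0,"dz":0.13,"rx":0,"ry":0,"rz":0}]' 80
python3 - <<'E'
from h import *
c=read_camera("scene");b=c["pixels"][150:300,150:310]; cv2.imwrite("pics/e.png",cv2.resize(b,None,fx=4,fy=4,interpolation=3))
o=get_obs();print(o["eef_pos"],o["contact_force"],o["torque"])
E
```

```text
t: 5.8
eef_pos: [0.5445, -0.2694, 0.1608]
tool_rot: [0.689, 0.159, 0.689, -0.159]
contact_force: [-0.3, -0.7, -2.7]
gripper_width: 0.314
[ 0.54375089 -0.26903104  0.15953132] [-0.08999437 -0.34696444 -2.35379569] [ 0.01142782 -0.02916002 -0.00560722]
```

View pics/e.png

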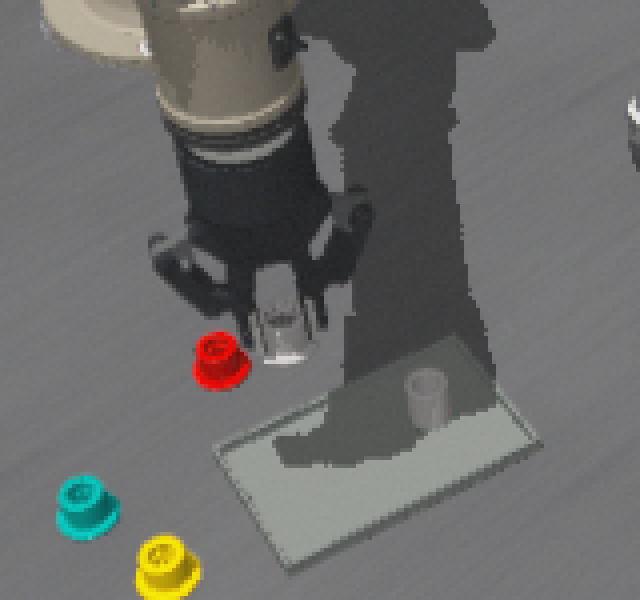

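Nut is held flange down, upright, in the jaws (crop (282,335)); tray and spacer undisturbed. Move above the bare shaft.

```bash
python3 -m jog '[{"gripper":0.8,"dx":-0.052,"dy":0.396,"dz":0,"rx":0,"ry":0,"rz":0},{"gripper":0.8,"dx":-0.052,"dy":0.396,"dz":0,"rx":0,"ry":0,"rz":0},{"gripper":0.8,"dx":-0.052,"dy":0.396,"dz":0,"rx":0,"ry":0,"rz":0},{"gripper":0.8,"dx":-0.052,"dy":0.396,"dz":0,"rx":0,"ry":0,"rz":0},{"gripper":0.8,"dx":-0.052,"dy":0.396,"dz":0,"rx":0,"ry":0,"rz":0},{"gripper":0.8,"dx":-0.052,"dy":0.396,"dz":0,"rx":0,"ry":0,"rz":0},{"gripper":0.8,"dx":-0.052,"dy":0.396,"dz":0,"rx":0,"ry":0,"rz":0},{"gripper":0.8,"dx":-0.052,"dy":0.396,"dz":0,"rx":0,"ry":0,"rz":0},{"gripper":0.8,"dx":-0.052,"dy":0.396,"dz":0,"rx":0,"ry":0,"rz":0},{"gripper":0.8,"dx":-0.052,"dy":0.396,"dz":0,"rx":0,"ry":0,"rz":0}]' 80
python3 - <<'E'
from h import *
for i in range(4): c=read_camera("scene"); o=get_obs();print(o["eef_pos"].round(4),o["contact_force"].round(2),o["torque"].round(3))
b=c["pixels"][90:230,240:400]; cv2.imwrite("pics/f.png",cv2.resize(b,None,fx=5,fy=5,interpolation=3)[:600])
W=cloud(c);P=W.reshape(-1,3)
print("post",fit(W,POST,(.491,.126,.036),.035,.045,.11), "post fixed",fit(W,POST,(.491,.126,.036),.035,.045,.11,.036))
s=P[(np.hypot(P[:,0]-.493,P[:,1]-.125)<.02)&(P[:,2]>.075)&(P[:,2]<.11)];print("shaft",s.mean(0),len(s))
print("nut",fit(W,NUT,(.491,.126,.133),.027,.126,.163))
for l in("nut","shaft_tip"):
  for d in spot_in("scene",l)[:4]: print(l,d)
c=read_camera("top")
E
```

```text
t: 6.85
eef_pos: [0.491, 0.1276, 0.1587]
tool_rot: [0.688, 0.157, 0.69, -0.159]
contact_force: [0.3, -0.7, -1.9]
gripper_width: 0.312
[0.4914 0.1258 0.1589] [ 0.21 -0.73 -2.08] [-0.03  -0.072 -0.008]
[0.4918 0.1249 0.1592] [-0.46 -0.27 -2.18] [-0.039  0.001 -0.017]
[0.4921 0.1245 0.1594] [-0.15 -0.67 -2.57] [-0.028 -0.04  -0.038]
[0.4923 0.1245 0.1597] [-0.39  0.36 -0.72] [ 0.027 -0.067 -0.03 ]
post (array([0.49067243, 0.126156  , 0.03664759]), 245, np.float64(0.0018399333262764691)) post fixed (array([0.49071726, 0.12613506, 0.036     ]), 245, np.float64(0.0018819633573620932))
shaft [0.49451754 0.12241405 0.09278608] 47
nut (array([0.49455518, 0.12161814, 0.1322608 ]), 156, np.float64(0.003924377071416736))
nut {'box': [190.9, 294.1, 18.5, 18.4], 'conf': 0.69}
nut {'box': [204.4, 238.1, 10.7, 14.1], 'conf': 0.43}
nut {'box': [314.9, 157.4, 12.8, 10.7], 'conf': 0.4}
shaft_tip {'box': [316.5, 175.5, 13.8, 19.6], 'conf': 0.67}
```

View pics/f.png

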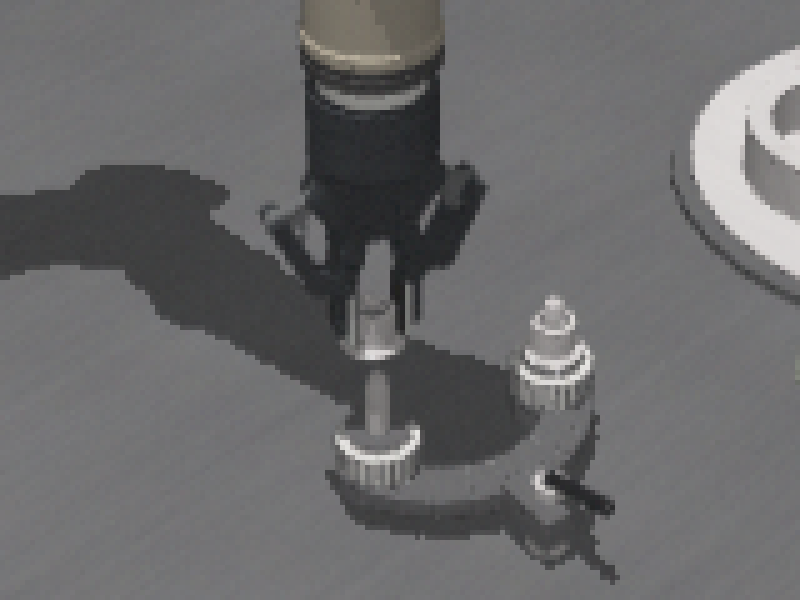

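Nut hangs over the bare shaft (crop: flange (374,350), shaft (377,400)); other post untouched at (553,360). Refine nut-versus-shaft relative offset by averaging frames.

Run:
```python
from h import *
acc=[];pe=[]
for i in range(10):
    c=read_camera("scene"); acc.append(np.where(c["range_z"]>0,c["range_z"],np.nan)); pe.append(get_obs()["eef_pos"])
print("std",np.nanmedian(np.nanstd(acc,0)),"tcp",np.mean(pe,0))
c["range_z"]=np.nan_to_num(np.nanmedian(acc,0)); W=cloud(c)
g=c["pixels"].mean(2)
print("post",[a for a in fit(W,POST,(.491,.126,.036),.035,.045,.11)])
V=W.copy(); V[(V[...,2]>.1385)|(V[...,2]<.127)]=np.nan
fl=[(.0092,0),(.021,0),(.021,.004),(.015,.004),(.015,.010)]
print("nut flange",fit(V,fl,(.492,.125,.132),.026,.127,.1385))
print("done",fit(W,POST[:2],(.524,.255,.036),.035,.045,.058))
np.set_printoptions(linewidth=250)
print("cols 304..328");
for r in range(150,186): print(r,g[r,306:327].astype(int), (W[r,312:319,2]*1000).round())
o=get_obs();T=np.array(c["cam_to_world"]);Ti=np.linalg.inv(T)
def pj(p): return cv2.projectPoints(np.array([p],float),cv2.Rodrigues(Ti[:3,:3])[0],Ti[:3,3],np.array(c["camera_matrix"]),np.array(c["D"]))[0].ravel()
print("proj tip",pj((.4915,.1265,.104)),"shaft",pj((.4915,.1265,.08)),"nut c",pj((.4925,.1245,.132)),pj((.4935,.1255,.132)))
```

```text
std 0.0035326662 tcp [0.4925776  0.12612583 0.16033626]
post [array([0.49069702, 0.12665705, 0.03625704]), 243, np.float64(0.0009470772364845427)]
nut flange (array([0.48825674, 0.12742262, 0.13227161]), 37, np.float64(0.0006132327816803124))
done (array([0.52072015, 0.25925068, 0.036     ]), 59, np.float64(0.0008779373619362588))
cols 304..328
150 [ 43  43  47  40 108 119  75 112 117 116 112 108 106  79  33  77 117  45  59 113 116] [157. 153. 153. 153. 154. 156. 159.]
151 [ 48  43  43  41 109 118  75  93  78  78  81 107 116  96  34  76 119  44  60 114 115] [162. 152. 150. 150. 150. 152. 158.]
152 [ 44  41  46  42 110 118  70  83  72  79  87 105 120  85  36  76 118  46  66 115 115] [166. 147. 147. 146. 157. 158. 158.]
153 [ 45  43  55  43 124 121  82 121 122 124 124 122 113  87  34  78 116  59 100 116 114] [162. 158. 158. 160. 158. 157. 158.]
154 [ 53  46  49  44 124 133  78 116 119 122 119 117 112  91  36  77 118 100 113 114 112] [160. 156. 156. 156. 155. 154. 153.]
155 [ 64  55  48  45 124 130  67 117 140 138 123 118 111 104  47  79 117 114 114 115 114] [154. 152. 152. 154. 152. 15
[... 3076 characters left out ...]
 221 222 203 217 219 218 209 192 112  93  81  66  62  64] [58. 60. 60. 60. 60. 60. 59.]
182 [116  94  86  99 126 104 151 179 190 186 161 180 121 137 103 113  89  79  73  67  66] [59. 58. 57. 58. 57. 58. 58.]
183 [110  83  89 107 126 111 149 104 133 132 112 148  85 137 101 110  93  69  98  86  84] [53. 54. 54. 54. 56. 55. 55.]
184 [ 67  86 107 108 124 112 149 112 132 130 111 143  85 135  99 105  97  76 109 112 110] [49. 50. 51. 52. 51. 51. 51.]
185 [ 66  66  88 104 119 109 149 113 129 129 111 145  87 132 101 113  77 110 109 111 111] [45. 46. 48. 47. 48. 47. 46.]
proj tip [315.12380451 165.29360109] shaft [315.20757278 171.38263012] nut c [314.80713002 158.44114668] [315.27398372 158.43001822]
```

Run:
```python
from h import *
acc=[]
for i in range(24):
    c=read_camera("scene"); acc.append(c["range_z"])
c["range_z"]=np.median(acc,0); W=cloud(c)
g=np.array([-.7,.714]); e=np.array([.714,.7])
G=W[...,:2]@g; E=W[...,:2]@e
np.set_printoptions(linewidth=200)
for r in range(150,188): print(r,"G",(G[r,312:319]*1000).round(1),"z",(W[r,312:319,2]*1000).round(0)[[1,3,5]])
c=read_camera("top"); cv2.imwrite("pics/g.png",cv2.resize(c["pixels"][180:270,220:330],None,fx=6,fy=6,interpolation=3))
print(get_obs()["eef_pos"],get_obs()["t"])
```

```text
150 G [-270.6 -242.  -242.  -242.3 -241.8 -246.3 -248.8] z [153. 154. 156.]
151 G [-270.3 -243.3 -242.8 -241.9 -242.7 -246.  -254.3] z [151. 150. 152.]
152 G [-270.7 -243.5 -259.4 -241.4 -257.9 -258.2 -260.2] z [147. 145. 158.]
153 G [-270.7 -264.2 -263.4 -265.5 -263.8 -264.3 -261.3] z [159. 160. 159.]
154 G [-270.6 -264.4 -265.4 -264.7 -264.6 -264.3 -260.9] z [155. 155. 155.]
155 G [-270.4 -264.3 -265.9 -265.7 -264.7 -263.8 -261.6] z [151. 152. 151.]
156 G [-270.1 -264.5 -264.8 -266.2 -264.2 -263.8 -260.4] z [148. 149. 147.]
157 G [-270.6 -265.3 -264.7 -265.1 -265.8 -264.6 -261.3] z [145. 144. 144.]
158 G [-269.8 -264.7 -264.8 -265.5 -264.4 -263.8 -259.7] z [140. 141. 140.]
159 G [-263.6 -263.7 -266.6 -265.6 -265.1 -265.2 -265.1] z [136. 137. 137.]
160 G [-269.4 -268.7 -269.9 -269.5 -270.9 -269.  -268.9] z [136. 137. 136.]
161 G [-268.3 -269.9 -271.8 -271.3 -271.9  -96.6  -96.7] z [133. 134.  -1.]
162 G [-102.9 -103.6 -102.7 -102.  -102.6 -103.4 -104. ] z [ 1. -1.  0.]
163 G [-109.2 -108.2 -107.2 -108.6 -108.2 -109.3 -109.1] z [-0.  0.  0.]
164 G [-114.9 -114.3 -249.3 -248.5 -114.1 
[... 1061 characters left out ...]
7.]
179 G [-272.2 -273.9 -274.  -273.3 -274.4 -273.8 -273. ] z [66. 66. 66.]
180 G [-271.7 -272.1 -272.9 -273.1 -273.  -272.6 -273.1] z [61. 61. 61.]
181 G [-276.  -275.5 -276.2 -276.2 -276.7 -277.3 -276.5] z [59. 60. 61.]
182 G [-277.8 -278.5 -279.9 -279.8 -279.7 -279.1 -278.5] z [58. 59. 58.]
183 G [-278.2 -278.5 -279.6 -279.4 -280.9 -279.3 -279.7] z [54. 54. 54.]
184 G [-278.1 -278.2 -280.7 -279.1 -280.9 -278.9 -280.6] z [50. 50. 50.]
185 G [-277.7 -278.5 -280.2 -280.2 -281.3 -279.2 -279.5] z [46. 47. 46.]
186 G [-277.5 -278.4 -280.  -280.2 -281.  -279.8 -279.3] z [41. 43. 42.]
187 G [-277.9 -277.4 -277.1 -278.3 -278.3 -277.9 -277.8] z [36. 37. 37.]
[0.49251453 0.12642963 0.1602997 ] 8.95
```

Nut sits ~2.7 mm too far along the view direction and ~0.9 mm sideways relative to the shaft: correct by (+2.5, −1.3) mm, then lower to just above the tip.

```bash
python3 -m jog '[{"gripper":0.8,"dx":0.0025,"dy":-0.0013,"dz":-0.005,"rx":0,"ry":0,"rz":0},{"gripper":0.8,"dx":0.0025,"dy":-0.0013,"dz":-0.015,"rx":0,"ry":0,"rz":0},{"gripper":0.8,"dx":0.0025,"dy":-0.0013,"dz":-0.024,"rx":0,"ry":0,"rz":0},{"gripper":0.8,"dx":0.0025,"dy":-0.0013,"dz":-0.024,"rx":0,"ry":0,"rz":0},{"gripper":0.8,"dx":0.0025,"dy":-0.0013,"dz":-0.024,"rx":0,"ry":0,"rz":0},{"gripper":0.8,"dx":0.0025,"dy":-0.0013,"dz":-0.024,"rx":0,"ry":0,"rz":0}]' 80
python3 - <<'E'
from h import *
acc=[];F=[];p=[]
for i in range(12):
    c=read_camera("scene"); acc.append(c["range_z"]);o=get_obs();F.append(o["contact_force"]);p.append(o["eef_pos"])
print(np.mean(F,0),np.std(F,0),np.mean(p,0),np.std(p,0))
c["range_z"]=np.median(acc,0); W=cloud(c); G=W[...,:2]@[-.7,.714]
np.set_printoptions(linewidth=200)
for r in range(158,172): print(r,"G",(G[r,311:321]*1000).round(1),"z",(W[r,312:319,2]*1000).round(0)[[1,3,5]])
b=c["pixels"][130:200,285:365]; cv2.imwrite("pics/h.png",cv2.resize(b,None,fx=8,fy=8,interpolation=3))
E
```

```text
t: 9.55
eef_pos: [0.4952, 0.1252, 0.1364]
tool_rot: [0.689, 0.159, 0.689, -0.159]
contact_force: [0.4, 0.3, -2.2]
gripper_width: 0.311
[-0.10522701 -0.05940069 -1.69566691] [0.47899743 0.52501231 0.50836528] [0.49512707 0.12515522 0.13648191] [8.55442038e-05 2.70341944e-05 9.70925736e-05]
158 G [-276.  -273.1 -247.6 -245.9 -246.5 -247.4 -247.2 -256.9 -256.6 -257.2] z [128. 127. 127.]
159 G [-273.5 -273.1 -261.3 -246.7 -249.7 -247.7 -261.4 -262.2 -261.5 -257.3] z [134. 125. 134.]
160 G [-274.  -272.9 -265.4 -266.5 -266.2 -266.9 -265.8 -264.7 -261.7 -256.8] z [134. 134. 134.]
161 G [-275.8 -274.8 -267.7 -267.8 -268.  -266.9 -267.2 -264.8 -263.6 -255.3] z [132. 132. 131.]
162 G [-274.9 -274.3 -267.5 -267.7 -267.8 -267.7 -267.5 -265.9 -261.7 -257.9] z [128. 128. 127.]
163 G [-274.3 -273.2 -266.8 -267.9 -268.8 -268.9 -266.4 -264.7 -261.6 -254.1] z [123. 125. 123.]
164 G [-274.9 -272.4 -266.7 -267.2 -268.1 -268.5 -266.7 -265.1 -263.  -259. ] z [119. 120. 119.]
165 G [-274.2 -272.8 -266.  -269.1 -268.7 -268.6 -265.7 -265.2 -264.3 -262.8] z [115. 117. 114.]
166 G [-268.5 -267.7 -267.2 -268.6 -269.8 -269.3 -267.7 -269.9 -268.6 -267.6] z [112. 114. 112.]
167 G [-270.  -271.7 -271.8 -273.3 -273.8 -273.  -272.6 -271.4 -270.3 -132.5] z [112. 113. 112.]
168 G [-134.8 -135.6 -257.7 -273.5 -272.8 -271.9 -258.6 -136.5 -135.9 -137.2] z [ 97. 109.  97.]
169 G [-141.4 -140.2 -258.  -261.3 -260.3 -259.6 -257.1 -141.3 -142.9 -143.5] z [93. 95. 92.]
170 G [-147.6 -146.3 -259.2 -259.8 -261.2 -260.3 -258.6 -147.8 -147.  -146.9] z [90. 91. 89.]
171 G [-150.8 -234.2 -257.  -260.9 -259.7 -262.1 -258.4 -234.8 -152.1 -153.8] z [84. 86. 85.]
```

View pics/h.png

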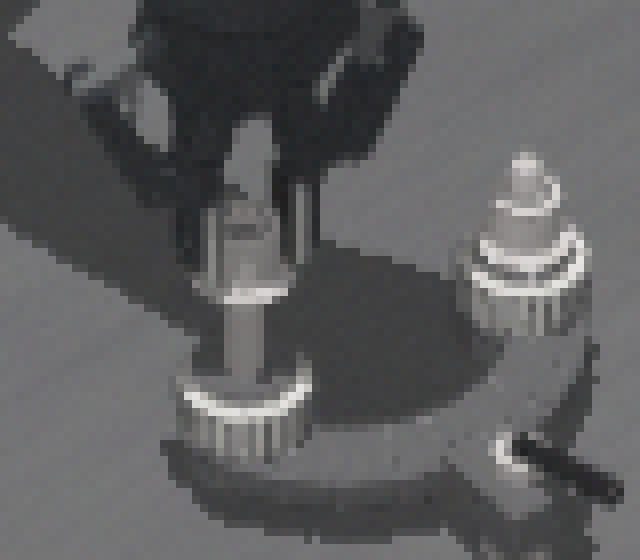

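Flange (246,292) is centred over the shaft (246,340) and depth agrees within 0.3 mm. Start pressing; baseline Fz ≈ −1.7 N.

```bash
cat > m.py <<'E'
from h import *
F=[];p=[]
for i in range(4):
    read_camera("top");o=get_obs();F.append(np.r_[o["contact_force"],o["torque"]*10]);p.append(o["eef_pos"])
print("F",np.mean(F,0).round(2),"p",np.mean(p,0).round(5))
E
python3 -m jog '[{"gripper":0.8,"dx":0,"dy":0,"dz":-0.002,"rx":0,"ry":0,"rz":0},{"gripper":0.8,"dx":0,"dy":0,"dz":-0.004,"rx":0,"ry":0,"rz":0},{"gripper":0.8,"dx":0,"dy":0,"dz":-0.006,"rx":0,"ry":0,"rz":0},{"gripper":0.8,"dx":0,"dy":0,"dz":-0.008,"rx":0,"ry":0,"rz":0},{"gripper":0.8,"dx":0,"dy":0,"dz":-0.009,"rx":0,"ry":0,"rz":0},{"gripper":0.8,"dx":0,"dy":0,"dz":-0.009,"rx":0,"ry":0,"rz":0}]' 80; python3 m.py
python3 -m jog '[{"gripper":0.8,"dx":0,"dy":0,"dz":-0.001,"rx":0,"ry":0,"rz":0},{"gripper":0.8,"dx":0,"dy":0,"dz":-0.002,"rx":0,"ry":0,"rz":0},{"gripper":0.8,"dx":0,"dy":0,"dz":-0.003,"rx":0,"ry":0,"rz":0},{"gripper":0.8,"dx":0,"dy":0,"dz":-0.004,"rx":0,"ry":0,"rz":0},{"gripper":0.8,"dx":0,"dy":0,"dz":-0.005,"rx":0,"ry":0,"rz":0},{"gripper":0.8,"dx":0,"dy":0,"dz":-0.005,"rx":0,"ry":0,"rz":0}]' 80; python3 m.py
```

```text
t: 10.75
eef_pos: [0.4949, 0.1251, 0.1271]
tool_rot: [0.689, 0.159, 0.689, -0.159]
contact_force: [-0.4, -0.3, -2.3]
gripper_width: 0.314
F [ 0.08  0.51 -1.37 -0.3  -0.03 -0.25] p [0.49503 0.12511 0.1273 ]
t: 11.55
eef_pos: [0.4949, 0.1251, 0.1221]
tool_rot: [0.689, 0.159, 0.689, -0.159]
contact_force: [-0.2, 0.4, -1.5]
gripper_width: 0.309
F [ 0.42 -0.31 -2.16 -0.01 -0.08  0.2 ] p [0.49501 0.12511 0.12229]
```

```bash
python3 -m jog '[{"gripper":0.8,"dx":0,"dy":0,"dz":-0.001,"rx":0,"ry":0,"rz":0},{"gripper":0.8,"dx":0,"dy":0,"dz":-0.002,"rx":0,"ry":0,"rz":0},{"gripper":0.8,"dx":0,"dy":0,"dz":-0.003,"rx":0,"ry":0,"rz":0},{"gripper":0.8,"dx":0,"dy":0,"dz":-0.004,"rx":0,"ry":0,"rz":0},{"gripper":0.8,"dx":0,"dy":0,"dz":-0.005,"rx":0,"ry":0,"rz":0},{"gripper":0.8,"dx":0,"dy":0,"dz":-0.006,"rx":0,"ry":0,"rz":0}]' 80; python3 m.py
python3 -m jog '[{"gripper":0.8,"dx":0,"dy":0,"dz":-0.001,"rx":0,"ry":0,"rz":0},{"gripper":0.8,"dx":0,"dy":0,"dz":-0.002,"rx":0,"ry":0,"rz":0},{"gripper":0.8,"dx":0,"dy":0,"dz":-0.003,"rx":0,"ry":0,"rz":0},{"gripper":0.8,"dx":0,"dy":0,"dz":-0.004,"rx":0,"ry":0,"rz":0},{"gripper":0.8,"dx":0,"dy":0,"dz":-0.005,"rx":0,"ry":0,"rz":0},{"gripper":0.8,"dx":0,"dy":0,"dz":-0.006,"rx":0,"ry":0,"rz":0}]' 80; python3 m.py
```

```text
t: 12.35
eef_pos: [0.4949, 0.1252, 0.1163]
tool_rot: [0.689, 0.159, 0.689, -0.159]
contact_force: [-1.9, -0.4, 0.7]
gripper_width: 0.318
F [-0.94  0.1  -1.36  1.03  2.    0.19] p [0.49482 0.12519 0.11619]
t: 13.15
eef_pos: [0.495, 0.1252, 0.1109]
tool_rot: [0.689, 0.16, 0.689, -0.159]
contact_force: [-4.3, -0.5, 8.7]
gripper_width: 0.311
F [-3.02 -0.02  5.05  0.51  6.75  0.22] p [0.49499 0.12522 0.11071]
```

```bash
python3 -m jog '[{"gripper":0.8,"dx":-0.0006,"dy":0,"dz":-0.001,"rx":0,"ry":0,"rz":0},{"gripper":0.8,"dx":-0.0006,"dy":0,"dz":-0.002,"rx":0,"ry":0,"rz":0},{"gripper":0.8,"dx":-0.0006,"dy":0,"dz":-0.003,"rx":0,"ry":0,"rz":0},{"gripper":0.8,"dx":-0.0006,"dy":0,"dz":-0.004,"rx":0,"ry":0,"rz":0}]' 80; python3 m.py
python3 -m jog '[{"gripper":0.8,"dx":0,"dy":0,"dz":-0.001,"rx":0,"ry":0,"rz":0},{"gripper":0.8,"dx":0,"dy":0,"dz":-0.002,"rx":0,"ry":0,"rz":0},{"gripper":0.8,"dx":0,"dy":0,"dz":-0.003,"rx":0,"ry":0,"rz":0}]' 80; python3 m.py
```

```text
t: 13.75
eef_pos: [0.4949, 0.1252, 0.1072]
tool_rot: [0.689, 0.16, 0.689, -0.159]
contact_force: [-4.1, -0.4, 9.8]
gripper_width: 0.312
F [-2.35 -0.24  5.68  0.27  5.22  0.06] p [0.49491 0.12523 0.10698]
t: 14.25
eef_pos: [0.495, 0.1253, 0.1043]
tool_rot: [0.689, 0.16, 0.689, -0.159]
contact_force: [-2.7, -0.3, 10.3]
gripper_width: 0.312
F [-2.63 -0.42  6.65 -0.08  6.04  0.12] p [0.49494 0.12523 0.10405]
```

```bash
python3 -m jog '[{"gripper":0.8,"dx":-0.0005,"dy":0,"dz":-0.001,"rx":0,"ry":0,"rz":0},{"gripper":0.8,"dx":-0.0005,"dy":0,"dz":-0.002,"rx":0,"ry":0,"rz":0},{"gripper":0.8,"dx":-0.0005,"dy":0,"dz":-0.003,"rx":0,"ry":0,"rz":0}]' 80; 
python3 -m jog '[{"gripper":0.8,"dx":0,"dy":0,"dz":-0.0005,"rx":0,"ry":0,"rz":0},{"gripper":0.8,"dx":0,"dy":0,"dz":-0.001,"rx":0,"ry":0,"rz":0},{"gripper":0.8,"dx":0,"dy":0,"dz":-0.0015,"rx":0,"ry":0,"rz":0},{"gripper":0.8,"dx":0,"dy":0,"dz":-0.002,"rx":0,"ry":0,"rz":0}]' 80
python3 -m jog '[{"gripper":0.8,"dx":0,"dy":0,"dz":-0.0005,"rx":0,"ry":0,"rz":0}]' 80
python3 -m jog '[{"gripper":0.8,"dx":0,"dy":0,"dz":-0.0005,"rx":0,"ry":0,"rz":0}]' 80
python3 m.py
```

```text
t: 14.75
eef_pos: [0.4949, 0.1253, 0.1014]
tool_rot: [0.69, 0.16, 0.688, -0.159]
contact_force: [-1.3, -0.1, 10.0]
gripper_width: 0.309
t: 15.15
eef_pos: [0.4949, 0.1252, 0.0994]
tool_rot: [0.689, 0.16, 0.688, -0.159]
contact_force: [-3.3, -0.2, 8.8]
gripper_width: 0.315
t: 15.25
eef_pos: [0.4949, 0.1252, 0.0989]
tool_rot: [0.689, 0.16, 0.688, -0.159]
contact_force: [-2.6, -0.8, 9.8]
gripper_width: 0.31
t: 15.35
eef_pos: [0.4949, 0.1253, 0.0984]
tool_rot: [0.689, 0.16, 0.688, -0.159]
contact_force: [-1.9, 0.3, 9.5]
gripper_width: 0.31
F [-2.47 -0.5   8.7  -0.62  5.27  0.08] p [0.49488 0.12525 0.0983 ]
```

```bash
python3 -m jog '[{"gripper":0.8,"dx":0,"dy":0,"dz":-0.0005,"rx":0,"ry":0,"rz":0},{"gripper":0.8,"dx":0,"dy":0,"dz":-0.001,"rx":0,"ry":0,"rz":0}]' 80|sed -n '1,2p;4p'
python3 -m jog '[{"gripper":0.8,"dx":0,"dy":0,"dz":-0.0005,"rx":0,"ry":0,"rz":0}]' 80|sed -n '2p;4p'
python3 -m jog '[{"gripper":0.8,"dx":0,"dy":0,"dz":-0.0005,"rx":0,"ry":0,"rz":0}]' 80|sed -n '2p;4p'
python3 -m jog '[{"gripper":0.8,"dx":0,"dy":0,"dz":-0.0005,"rx":0,"ry":0,"rz":0}]' 80|sed -n '2p;4p'
python3 -m jog '[{"gripper":0.8,"dx":0,"dy":0,"dz":-0.0005,"rx":0,"ry":0,"rz":0}]' 80|sed -n '2p;4p'
python3 m.py
```

```text
t: 15.75
eef_pos: [0.4949, 0.1252, 0.0974]
contact_force: [-1.9, -0.5, 9.7]
eef_pos: [0.4949, 0.1253, 0.0969]
contact_force: [-2.4, -0.9, 8.8]
eef_pos: [0.4949, 0.1252, 0.0964]
contact_force: [-2.7, 0.1, 10.4]
eef_pos: [0.4949, 0.1252, 0.0959]
contact_force: [-2.7, 0.4, 10.2]
eef_pos: [0.4949, 0.1252, 0.0954]
contact_force: [-1.8, -0.5, 10.1]
F [-1.95  0.08  8.67 -0.64  5.07  0.1 ] p [0.49487 0.12525 0.0953 ]
```

```bash
sed -i 's/range(4)/range(3)/' m.py
python3 -m jog '[{"gripper":0.8,"dx":0,"dy":0,"dz":-0.0005,"rx":0,"ry":0,"rz":0}]' 80|sed -n '2p;4p'
python3 -m jog '[{"gripper":0.8,"dx":0,"dy":0,"dz":-0.0004,"rx":0,"ry":0,"rz":0}]' 80|sed -n '2p;4p'; python3 m.py
python3 -m jog '[{"gripper":0.8,"dx":0,"dy":0,"dz":-0.0004,"rx":0,"ry":0,"rz":0}]' 80|sed -n '2p;4p'; python3 m.py
```

```text
eef_pos: [0.4949, 0.1253, 0.0949]
contact_force: [-2.6, -0.3, 10.1]
eef_pos: [0.4949, 0.1252, 0.0945]
contact_force: [-2.4, -0.8, 11.0]
F [-1.92 -0.84  9.05 -0.56  5.33  0.01] p [0.49489 0.12523 0.09441]
eef_pos: [0.4949, 0.1252, 0.0941]
contact_force: [-2.3, -1.2, 11.7]
F [-2.43 -0.22  9.72 -1.08  5.63 -0.07] p [0.49488 0.12525 0.09407]
```

```bash
python3 -m jog '[{"gripper":0.8,"dx":0,"dy":0,"dz":-0.0004,"rx":0,"ry":0,"rz":0}]' 80|sed -n '2p;4p'; python3 m.py
python3 -m jog '[{"gripper":0.8,"dx":0,"dy":0,"dz":-0.0003,"rx":0,"ry":0,"rz":0}]' 80|sed -n '2p;4p'; python3 m.py
```

```text
eef_pos: [0.4949, 0.1253, 0.0938]
contact_force: [-3.1, -0.4, 13.0]
F [-2.99 -0.38 10.32 -1.41  6.74  0.03] p [0.49487 0.12525 0.09377]
eef_pos: [0.4949, 0.1253, 0.0936]
contact_force: [-3.7, -1.5, 13.2]
F [-3.73 -0.59 11.79 -1.15  7.44  0.34] p [0.49489 0.12525 0.09356]
```

```bash
python3 -m jog '[{"gripper":0.8,"dx":0,"dy":0,"dz":-0.0004,"rx":0,"ry":0,"rz":0}]' 80|sed -n '2p;4p'; python3 m.py
python3 -m jog '[{"gripper":0.8,"dx":0,"dy":0,"dz":-0.0003,"rx":0,"ry":0,"rz":0}]' 80|sed -n '2p;4p'; python3 m.py
```

```text
eef_pos: [0.4949, 0.1253, 0.0933]
contact_force: [-4.1, -0.9, 15.7]
F [-3.22 -0.57 13.12 -1.97  8.51  0.3 ] p [0.4949  0.12525 0.09325]
eef_pos: [0.4949, 0.1252, 0.0931]
contact_force: [-3.8, -1.2, 16.8]
F [-4.05 -0.7  14.69 -1.82  9.62  0.36] p [0.49489 0.12526 0.09306]
```

```bash
python3 -m jog '[{"gripper":0.8,"dx":0,"dy":0,"dz":-0.0002,"rx":0,"ry":0,"rz":0}]' 80|sed -n '2p;4p'; python3 m.py
python3 -m jog '[{"gripper":0.8,"dx":0,"dy":0,"dz":0,"rx":0,"ry":0,"rz":0},{"gripper":0.8,"dx":0,"dy":0,"dz":0,"rx":0,"ry":0,"rz":0}]' 20; python3 m.py
```

```text
eef_pos: [0.4949, 0.1252, 0.093]
contact_force: [-5.1, -0.2, 16.3]
F [-4.37 -0.17 15.36 -2.31 10.14  0.17] p [0.4949  0.12526 0.09294]
t: 18.4
eef_pos: [0.4949, 0.1252, 0.0929]
tool_rot: [0.689, 0.16, 0.688, -0.159]
contact_force: [-4.5, -0.5, 15.5]
gripper_width: 0.315
F [-3.45 -0.81 15.46 -2.35  9.89 -0.23] p [0.4949  0.12525 0.09295]
```

```bash
python3 -m jog '[{"gripper":0.3,"dx":0,"dy":0,"dz":0,"rx":0,"ry":0,"rz":0},{"gripper":0.3,"dx":0,"dy":0,"dz":0,"rx":0,"ry":0,"rz":0},{"gripper":0.3,"dx":0,"dy":0,"dz":0,"rx":0,"ry":0,"rz":0},{"gripper":0.3,"dx":0,"dy":0,"dz":0,"rx":0,"ry":0,"rz":0},{"gripper":0.3,"dx":0,"dy":0,"dz":0,"rx":0,"ry":0,"rz":0},{"gripper":0.3,"dx":0,"dy":0,"dz":0,"rx":0,"ry":0,"rz":0}]' 20
python3 -m jog '[{"gripper":0.3,"dx":0,"dy":0,"dz":0.01,"rx":0,"ry":0,"rz":0},{"gripper":0.3,"dx":0,"dy":0,"dz":0.03,"rx":0,"ry":0,"rz":0},{"gripper":0.3,"dx":0,"dy":0,"dz":0.08,"rx":0,"ry":0,"rz":0},{"gripper":0.3,"dx":0,"dy":0,"dz":0.13,"rx":0,"ry":0,"rz":0},{"gripper":0.3,"dx":0,"dy":0,"dz":0.15,"rx":0,"ry":0,"rz":0},{"gripper":0.3,"dx":0,"dy":-0.05,"dz":0.15,"rx":0,"ry":0,"rz":0},{"gripper":0.3,"dx":0,"dy":-0.1,"dz":0.15,"rx":0,"ry":0,"rz":0},{"gripper":0.3,"dx":0,"dy":-0.15,"dz":0.15,"rx":0,"ry":0,"rz":0},{"gripper":0.3,"dx":0,"dy":-0.15,"dz":0.15,"rx":0,"ry":0,"rz":0}]' 20
python3 - <<'E'
from h import *
acc=[]
for i in range(12):
    c=read_camera("scene"); acc.append(c["range_z"])
c["range_z"]=np.median(acc,0); W=cloud(c)
b=c["pixels"][130:200,285:365]; cv2.imwrite("pics/i.png",cv2.resize(b,None,fx=8,fy=8,interpolation=3))
f=NUT[1:5]
print("nut",fit(W,NUT[1:5],(.491,.1265,.065),.024,.068,.094)); print("done",fit(W,NUT[1:5],(.521,.259,.065),.024,.068,.094))
for n,(x,y) in(("nut",(.491,.1265)),("done",(.521,.259))):
    P=W.reshape(-1,3);d=np.hypot(P[:,0]-x,P[:,1]-y);print(n,"barrel top",np.median(P[(d>.0095)&(d<.014)&(P[:,2]>.085),2]),"flange top",np.median(P[(d>.0165)&(d<.020)&(P[:,2]>.06),2]))
print(get_obs()["t"],get_obs()["contact_force"])
E
```

```text
t: 19.15
eef_pos: [0.4939, 0.1251, 0.0913]
tool_rot: [0.689, 0.159, 0.689, -0.159]
contact_force: [1.2, 0.6, -0.3]
gripper_width: 0.7
t: 20.05
eef_pos: [0.4932, -0.0326, 0.2425]
tool_rot: [0.689, 0.162, 0.687, -0.164]
contact_force: [-0.3, 0.3, -0.4]
gripper_width: 0.702
nut (array([0.49054384, 0.12675375, 0.06542678]), 106, np.float64(0.0007752143723698167))
done (array([0.52058549, 0.25948791, 0.06500222]), 100, np.float64(0.0008273642235855339))
nut barrel top 0.09161921338787443 flange top 0.06921564485078979
done barrel top 0.09089314296881357 flange top 0.06892156674958899
20.65 [-0.22916136 -0.29097173  1.22337996]
```

View pics/i.png

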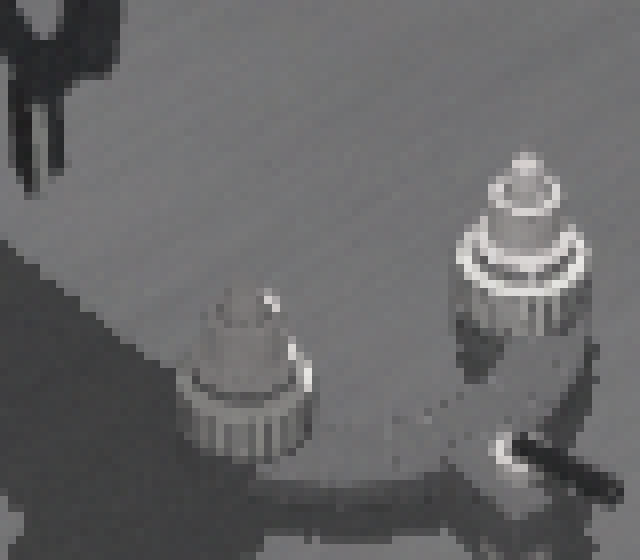

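The nut sits flange-down at the fitted nut's level (crop: (245,340) against (525,230)), and the gripper is clear. Handing in.

```bash
python3 -c "
from station import *
print(hand_in())"
```

```text
the job is handed in; nothing more can be done
None
```

I pressed the grey flanged nut from the tray straight down the bare shaft onto its spring washer, let it go, and handed the job in at about 21 s.

**Squeeze on the washer:** The force while sliding was steady at about 10 N on the sensor, then rose after the flange met the washer. The last reading before release was 6–7 N above the steady level, about 1.3 mm of squeeze, so close to half the travel. The highest rise I read was about 7 N, well below the 13 N limit.

**Final position:** After release, the depth fit puts the nut's underside at 65.4 mm, against 65.0 mm for the nut already fitted. That suggests about 0.9–1.1 mm of squeeze (4.5–5.5 N), a little less than the force readings. The difference is within the measuring error, and both are above the 3 N needed. I did not touch the nut again to check how tightly it holds.

**During insertion:** A sideways force of 2–5 N showed on the shaft. Two small corrections in x did not clearly reduce it.

**Other objects:** In the pictures the fitted roller, the yoke, the spacer and the coloured look-alikes had not moved. I did not check the wrench and the bottle in a final picture. The last picture shows the gripper clear of everything.

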